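# Tap home the dust plugs of three gearboxes

## Robot

A 6-joint arm with a two-finger parallel gripper is mounted at the origin on the work surface. World frame = base frame: x ahead of the robot, y to its left, z up, the work surface at z = 0. Lengths are in m, angles in rad, forces in N, time in s.
With the tool pointing down it reaches from about 0.375 to 0.9 m from the base axis. Payload 3.1 kg.
Tool frame: the origin (TCP) lies midway between the tips of the shut fingers; the grasp point (between the pads) lies 19 mm behind it; z points along the fingers, y is the line along which they close (so a half turn about z gives the same grasp; the last joint's range is limited). The gripper opens to 87 mm and grips with 3 to 60 N. Pads are 19 mm wide; open, the fingers measure 117 mm over their backs; the gripper's body (75 mm by 190 mm) begins 51 mm behind the grasp point.
Start: joints at [-1.325, 0.527, 1.433, -0, 1.181, -0.178], TCP at [0.257, -0.57, 0.223] pointing down, gripper open.
Joint ranges: [-3.08, 3.08], [-0.75, 2.2], [0.22, 2.44], [-1.43, 4.57], [0, 2.65], [-2.85, 2.85]. Speed limits (rad/s): [2.79, 2.79, 3.14, 3.14, 3.14, 3.14].

## Interface

Orientations are given as a unit quaternion [x, y, z, w].
In Python, from rig import robot gives the robot as it stands. The module is installed in compiled form; this text tells all that it offers.
- The arm moves only by the tool play_rows, never from a script. Its arguments are lists of equal length, an entry for each row: "gripper": the closure, from -1 (fully open) to 1 (shut); "delta_pos": the shift along the tool's x, y, z in cm, a list of three; "turn": the turn, a rotation vector about the tool's x, y, z in rad, a list of three. A call has 1 to 12 rows; each row is the pose to reach, as a shift and turn from the pose commanded when the call began, along the tool's axes at that moment; what a row does not reach only later rows make up. A row lasts 1/8 s, in which the tool goes at most 62.5 mm and 10.7 degrees, less where a joint would pass 70% of its speed; a pose out of reach is approached as far as the arm can. A call with a gripper value outside its range is refused whole. The fingers move at their own pace and stop on an object; "squeeze" is the grip in N (left out, the last holds). Time passes only in rows, so rows that repeat a pose let the fingers close. It gives the time, the measured TCP pose, the force, the opening and the grip force at its end, in the units of the state.
- robot.get_obs(): the state, without advancing time (a new reading comes with each control period).
- robot.camera(name): name is "scene" or "side" or "wrist"; returns a dict with "color" (480x640x3 uint8, red, green, blue), "vfov" (degrees; the focal length in pixels is half the picture's height over the tangent of half this angle, whatever the lens; pixels are square), "cx", "cy" (the principal point, pixels), "R" (3x3) and "t" (3): a world point X has camera coordinates R X + t. Camera axes: x right, y down, z forward; pixel columns grow to the right and rows downward; lengths in m; the calibration is good to about 2 mm. A picture is of the moment at which its call begins. There is no depth.
- robot.hand_in(): hands the job in; it is judged then, once.
The state is a dict: "time": time; "q": joint angles; "joint_velocities": joint speeds; "joint_torque": joint torques, N m; "position": TCP position; "tool_rot": TCP orientation; "ft_force": force on the tool from outside, world axes, zero at the start; "moment": the same for the moment, N m; "grip_width": finger opening in m; "grip_force": force on a finger pad.
Only numpy, scipy, OpenCV 4.12 (cv2) and the standard library are available. Lean on these libraries where they do the work, as an engineer would, in place of code of your own. Each camera call takes 0.05 s, during which the arm holds its last target. There are 200 camera calls.

## Task

Three of the gearboxes on the bench have a grey dust plug still standing up out of the top. With the fingertips press each plug gently straight down until its head sits fully home on the gearbox, first on the shortest gearbox, then the middle one, then the tallest, lifting off each before going to the next. Do not pick up, shove or tip the gearboxes, and leave everything else on the bench alone.

Things in the scene. Friction and masses are not known exactly. Their poses are not given: they have to be found in the camera images.
- short_gearbox: the short one of the three gearboxes with a dust plug standing out of the top: an upright loose black stepped cylinder, 75 mm from the bench to its flat top face (bearing ring), 68 mm diameter for its lowest 22 mm and 62 mm above, 1 silver joint line around it, about 1.4 kg. Origin: centre of its underside; z up
- short_plug_top (a point): centre of the flat top of the short gearbox's grey plastic dust plug, on the gearbox's axis. Its round head is 34 mm in diameter and 5 mm thick: when the plug is fully home the head rests on the gearbox's top face and this point is 80 mm above the bench; at the start it is 7 to 10 mm higher than that
- short_plug (a joint): how far the short gearbox's plug is pushed in, m: 0 = standing 10 mm up, 0.010 = fully home on a hard stop; starts between 0 and 0.003. Slides straight down only, against about 4.5 N of steady friction at slow speed (more if pushed fast), and stays where it is left
- middle_gearbox: the middle one of the three gearboxes with a dust plug standing out of the top: an upright loose black stepped cylinder, 100 mm from the bench to its flat top face (bearing ring), 68 mm diameter for its lowest 22 mm and 62 mm above, 2 silver joint lines around it, about 1.4 kg. Origin: centre of its underside; z up
- middle_plug_top (a point): centre of the flat top of the middle gearbox's grey plastic dust plug, on the gearbox's axis. Its round head is 34 mm in diameter and 5 mm thick: when the plug is fully home the head rests on the gearbox's top face and this point is 105 mm above the bench; at the start it is 7 to 10 mm higher than that
- middle_plug (a joint): how far the middle gearbox's plug is pushed in, m: 0 = standing 10 mm up, 0.010 = fully home on a hard stop; starts between 0 and 0.003. Slides straight down only, against about 4.5 N of steady friction at slow speed (more if pushed fast), and stays where it is left
- tall_gearbox: the tall one of the three gearboxes with a dust plug standing out of the top: an upright loose black stepped cylinder, 125 mm from the bench to its flat top face (bearing ring), 68 mm diameter for its lowest 22 mm and 62 mm above, 3 silver joint lines around it, about 1.4 kg. Origin: centre of its underside; z up
- tall_plug_top (a point): centre of the flat top of the tall gearbox's grey plastic dust plug, on the gearbox's axis. Its round head is 34 mm in diameter and 5 mm thick: when the plug is fully home the head rests on the gearbox's top face and this point is 130 mm above the bench; at the start it is 7 to 10 mm higher than that
- tall_plug (a joint): how far the tall gearbox's plug is pushed in, m: 0 = standing 10 mm up, 0.010 = fully home on a hard stop; starts between 0 and 0.003. Slides straight down only, against about 4.5 N of steady friction at slow speed (more if pushed fast), and stays where it is left
- bare_gearbox: bystander: black gearbox without a plug, 68 mm diameter, 85 mm tall, with a bare 16 mm steel shaft rising 28 mm from its top. Loose; origin: centre of its underside
- bearing: bystander: loose steel bearing ring lying flat, 42 mm outside, 20 mm bore, 12 mm high. Origin: centre of its underside
- spare_plug: bystander: loose spare grey dust plug lying head down on the bench, head 34 mm diameter by 5 mm, stem 21 mm diameter, 27 mm high in all. Origin: centre of its underside
- glue_bottle: bystander: small red bottle, 40 mm diameter, 120 mm tall, loose. Origin: centre of its underside
- screwdriver: bystander: loose screwdriver lying on the bench along its own x axis, handle to -x
- flange: bystander: loose aluminium flange lying flat, 80 mm diameter by 10 mm, with a 48 mm hub, 22 mm high in all. Origin: centre of its underside
- bolt_tray: bystander: fixed open blue tray of bolts, 100 x 150 x 45 mm. Origin: centre of its underside

How it is judged:
By the outcome, as a careful person would: the job done as asked, in the order asked, and still so for the second after the job is handed in, with the robot touching nothing.
It also fails if it takes over 48 s, if anything falls off the work surface, if the arm or the gripper's body presses on something with over 40 N, if the wrist force passes 120 N, or if a joint passes its speed limit or range.

## Working session

There is one attempt and no reset: what is moved stays moved. The work goes in short steps, Python scripts to look and compute and a tool call to move; the robot and the scene stay as the last step left them, time stands still between calls to the robot, and variables do not carry over. Pictures are saved under pics/ and viewed, at most 10 in all, crops included, and the job is handed in when it is done.

Besides the shell and the picture viewer there is one more tool, called after "Call:" as name(argument=value, ...) on one line, values as JSON. play_rows: Moves the arm, as the interface text tells. Its arguments: {"type":"object","properties":{"gripper":{"type":"array","items":{"type":"number"}},"delta_pos":{"type":"array","items":{"type":"array","items":{"type":"number"}}},"turn":{"type":"array","items":{"type":"array","items":{"type":"number"}}},"squeeze":{"type":"number"}},"required":["gripper","delta_pos","turn"]}

```bash
mkdir -p pics
python3 - <<'E'
from rig import robot
import cv2,pickle
o=robot.get_obs();print(o)
d={}
for n in ["scene","side"]:
    c=robot.camera(n);d[n]=c
    cv2.imwrite(f"pics/{n}0.png",c["color"][:,:,::-1]);print(n,c["vfov"],c["cx"],c["cy"],c["R"],c["t"])
pickle.dump(d,open("cams0.pkl","wb"))
E
```

```text
{'time': 0.0, 'q': array([-1.32547971e+00,  5.28464240e-01,  1.43390618e+00, -2.29339240e-05,
        1.18136437e+00, -1.78502440e-01]), 'joint_velocities': array([-6.73170484e-05, -1.18799307e-03, -1.01129249e-03,  2.91042187e-04,
        1.30789883e-03, -1.54638568e-03]), 'joint_torque': array([ 9.18484366e-04, -4.40040708e+01, -1.76593781e+01,  6.35178178e-02,
        5.82807348e-02, -1.65660977e-04]), 'position': array([ 0.25686783, -0.56897732,  0.22157157]), 'tool_rot': array([ 9.77629593e-01,  2.10331242e-01, -4.63725172e-05, -1.07011991e-03]), 'ft_force': array([-0.42181259, -0.85953573, -0.19086347]), 'moment': array([ 0.00622299, -0.01947353, -0.0215208 ]), 'grip_force': 0.0, 'grip_width': 0.08718171931073616}
scene 52.68744664984271 321.2021336894882 238.34220665380863 [[ 0.68845746  0.72523434 -0.00784107]
 [ 0.56509968 -0.5431574  -0.62100111]
 [-0.45463027  0.42310186 -0.78377046]] [-0.43033853 -0.25569984  1.73050261]
side 57.201877980332334 321.6566192623484 243.17106027769998 [[-0.97375754 -0.22736217  0.01013393]
 [-0.13067994  0.52211711 -0.84280275]
 [ 0.18633036 -0.82200983 -0.53812715]] [0.57285842 0.17396281 1.00957313]
```

View pics/scene0.png

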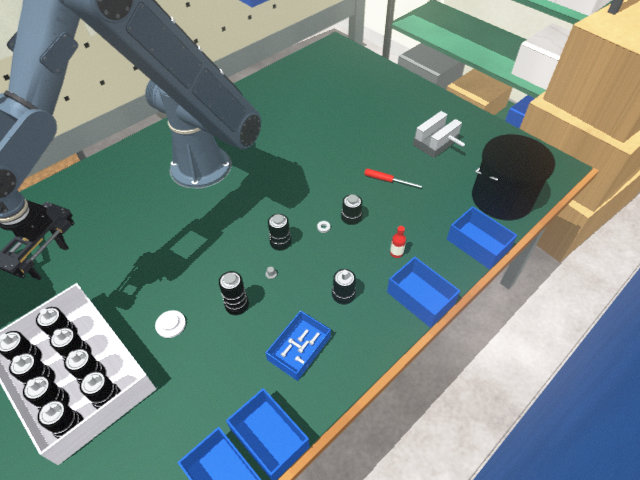

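View pics/side0.png

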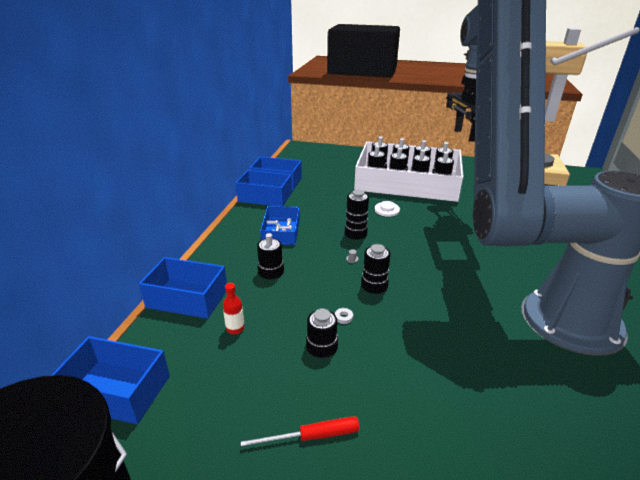

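The scene view shows the short gearbox at about (352,203), the middle one at (279,225) and the tall one at (232,285), with the bare one at (344,280). In the side view they are at (322,320), (377,255), (357,200) and (270,245).

```bash
cat > h.py <<'E'
import numpy as np
def ray(c,u,v):
    f=240/np.tan(np.radians(c["vfov"]/2));R=np.array(c["R"]);t=np.array(c["t"])
    return -R.T@t, R.T@np.array([(u-c["cx"])/f,(v-c["cy"])/f,1])
def onplane(c,u,v,z):
    o,d=ray(c,u,v);return o+d*(z-o[2])/d[2]
def proj(c,X):
    f=240/np.tan(np.radians(c["vfov"]/2));p=np.array(c["R"])@X+np.array(c["t"]);return f*p[0]/p[2]+c["cx"],f*p[1]/p[2]+c["cy"]
def meet(c1,p1,c2,p2):
    (o1,d1),(o2,d2)=ray(c1,*p1),ray(c2,*p2)
    s=np.linalg.lstsq(np.c_[d1,-d2],o2-o1,rcond=None)[0]
    a,b=o1+s[0]*d1,o2+s[1]*d2;return (a+b)/2,np.linalg.norm(a-b)
E
python3 - <<'E'
import pickle,cv2,numpy as np
from h import *
d=pickle.load(open("cams0.pkl","rb"))
P={"scene":[(352,200),(279,220),(231,280)],"side":[(322,316),(377,250),(357,195)]}
rows=[]
for n in P:
    r=[]
    for (u,v),z in zip(P[n],(.088,.113,.138)):
        print(n,onplane(d[n],u,v,z))
        im=d[n]["color"][v-20:v+20,u-20:u+20,::-1]
        r.append(cv2.resize(im,(260,260),interpolation=cv2.INTER_NEAREST))
    rows.append(np.hstack(r))
cv2.imwrite("pics/m0.png",np.vstack(rows))
E
```

```text
scene [0.54199057 0.21166143 0.088     ]
scene [ 0.464645   -0.01737308  0.113     ]
scene [ 0.5523897  -0.25382753  0.138     ]
side [0.5366792  0.22197403 0.088     ]
side [ 0.45669712 -0.00561899  0.113     ]
side [ 0.54267745 -0.23177108  0.138     ]
```

View pics/m0.png

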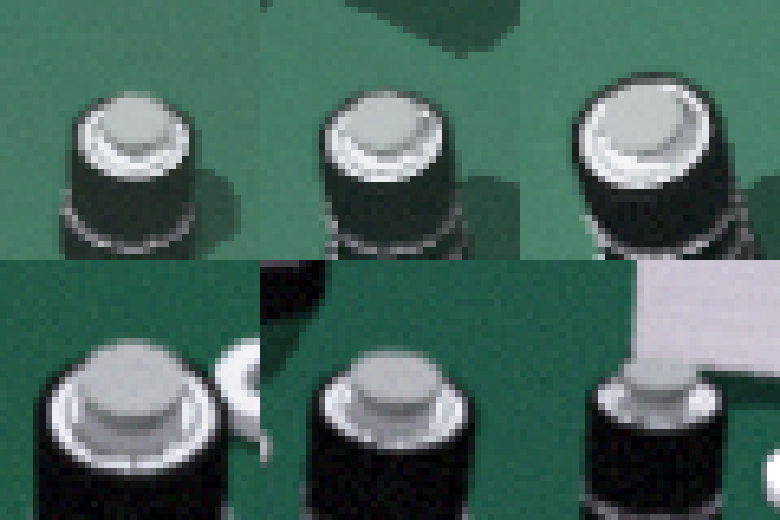

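The crops show the plug heads clearly. Top-face centres in the scene view are about (352.6,197.7), (277.4,217.5) and (229.1,277.7). In the side view they are about (321.5,313.8), (377.4,247.7) and (358.2,192.2).

Run:
```python
import pickle,cv2,numpy as np
from h import *
d=pickle.load(open("cams0.pkl","rb"))
S=[(352.6,197.7),(277.4,217.5),(229.1,277.7)];T=[(321.5,313.8),(377.4,247.7),(358.2,192.2)]
for s,t,z in zip(S,T,(.0885,.1135,.1385)):
    X,e=meet(d["scene"],s,d["side"],t);print(X.round(4),round(e,4),onplane(d["scene"],*s,z).round(4),onplane(d["side"],*t,z).round(4))
# head mask by colour, grey: low saturation, mid value
for n,P in (("scene",S),("side",T)):
    for u,v in P:
        u0,v0=int(u)-12,int(v)-12
        im=cv2.cvtColor(d[n]["color"],cv2.COLOR_RGB2HSV)[v0:v0+25,u0:u0+25]
        c=im[12,12];print(n,c, "row",im[12,:,2].tolist())
        m=((abs(im[...,2].astype(int)-int(c[2]))<14)&(im[...,1]<40)).astype(np.uint8)
        k,l,st,ce=cv2.connectedComponentsWithStats(m,connectivity=4);i=l[12,12];print("  ",ce[i]+[u0,v0],st[i]+[u0,v0,0,0,0])
```

```text
[0.5383 0.2183 0.0905] 0.0006 [0.5368 0.2197 0.0885] [0.539  0.2164 0.0885]
[ 0.456  -0.015   0.1142] 0.0021 [ 0.4543 -0.0147  0.1135] [ 0.4569 -0.015   0.1135]
[ 0.5425 -0.2527  0.1368] 0.0002 [ 0.5435 -0.2532  0.1385] [ 0.5421 -0.2491  0.1385]
scene [ 90   5 192] row [119, 116, 116, 110, 84, 105, 193, 220, 192, 192, 192, 192, 192, 194, 194, 194, 192, 182, 130, 73, 86, 115, 121, 116, 115]
   [352.25925926 198.01851852] [348 195  10   7  54]
scene [ 81   9 194] row [125, 124, 125, 120, 103, 79, 144, 190, 193, 192, 194, 192, 194, 192, 194, 193, 192, 185, 191, 224, 132, 74, 90, 117, 123]
   [277.17910448 218.10447761] [272 215  12   8  67]
scene [ 90   5 194] row [127, 127, 108, 49, 131, 225, 227, 198, 196, 202, 196, 197, 194, 198, 199, 194, 197, 195, 182, 131, 140, 185, 192, 33, 73]
   [228.91176471 277.61764706] [222 273  14  11 102]
side [111   9 189] row [76, 57, 40, 92, 162, 195, 193, 194, 190, 192, 191, 194, 189, 190, 192, 193, 187, 191, 192, 194, 193, 175, 137, 64, 33]
   [321.54918033 313.75409836] [312 309  18  10 122]
side [113  12 188] row [87, 75, 72, 53, 88, 134, 179, 189, 190, 191, 188, 183, 188, 188, 183, 186, 185, 191, 186, 144, 87, 75, 83, 93, 89]
   [377.06060606 247.51515152] [369 245  15   6  66]
side [111  14 188] row [86, 86, 85, 77, 81, 94, 113, 172, 186, 186, 189, 188, 188, 188, 185, 187, 189, 179, 96, 51, 51, 64, 64, 78, 80]
   [358.81818182 191.11363636] [354 189  13   5  44]
```

```bash
cat >> h.py <<'E'
from scipy.spatial.transform import Rotation as Ro
def delta(o,X):
    "cm in tool axes from measured TCP to X"
    return (Ro.from_quat(o["tool_rot"]).inv().apply(np.array(X)-o["position"])*100).round(2)
E
python3 -c "
from rig import robot
from h import *
o=robot.get_obs();print(delta(o,(.538,.218,.2)))"
```

```text
[ 57.99 -60.17   2.3 ]
```

Call:
play_rows(gripper=[1,1,1,1,1,1,1,1,1,1,1,1], delta_pos=[[2,-2.1,0],[6,-6.2,0],[10,-10.4,0],[14,-14.5,0],[18,-18.7,0],[22,-22.8,0],[26,-27,0],[30,-31.1,0],[34,-35.3,0],[38,-39.4,0],[42,-43.6,0],[46,-47.7,0]], turn=[[0,0,0],[0,0,0],[0,0,0],[0,0,0],[0,0,0],[0,0,0],[0,0,0],[0,0,0],[0,0,0],[0,0,0],[0,0,0],[0,0,0]], squeeze=5)

```text
time: 1.6
position: [0.4804, 0.0562, 0.2224]
tool_rot: [0.978, 0.21, -0.0, 0.0]
ft_force: [1.1, -0.3, 0.8]
grip_width: 0.0004
grip_force: 0.0
```

```bash
python3 -c "
from rig import robot
from h import *
o=robot.get_obs();print(o['q'].round(2),delta(o,(.538,.218,.12)))"
```

```text
[-0.11  0.34  1.78 -0.    1.02  1.03] [ 11.91 -12.38  10.24]
```

Call:
play_rows(gripper=[1,1,1,1,1,1], delta_pos=[[4,-4.1,0],[8,-8.3,2],[11.9,-12.4,5],[11.9,-12.4,8],[11.9,-12.4,10.2],[11.9,-12.4,10.2]], turn=[[0,0,0],[0,0,0],[0,0,0],[0,0,0],[0,0,0],[0,0,0]])

```text
time: 2.35
position: [0.5358, 0.2161, 0.1184]
tool_rot: [0.978, 0.211, -0.003, -0.0]
ft_force: [-0.8, 0.4, 0.1]
grip_width: 0.0005
grip_force: 0.0
```

```bash
cat > look.py <<'E'
from rig import robot
from h import *
import cv2,sys,pickle
k=sys.argv[1]
o=robot.get_obs();print(o["position"],o["ft_force"])
r=[]
for n in ("scene","side","wrist"):
    c=robot.camera(n);u,v=proj(c,o["position"]);print(n,u,v)
    w=28 if n!="wrist" else 200
    u,v=(int(np.clip(u,w,640-w)),int(np.clip(v,w,480-w)))
    r.append(cv2.resize(c["color"][v-w:v+w,u-w:u+w,::-1],(266,266),interpolation=cv2.INTER_NEAREST))
cv2.imwrite(f"pics/{k}.png",np.hstack(r))
E
python3 look.py a1
```

```text
[0.53577307 0.2161302  0.11842573] [-0.83549421  0.44882081  0.10290553]
scene 351.9795770403925 191.40361438999855
side 323.28221519056467 302.4940293667013
wrist 313.2419848537711 308.4858488888656
```

View pics/a1.png

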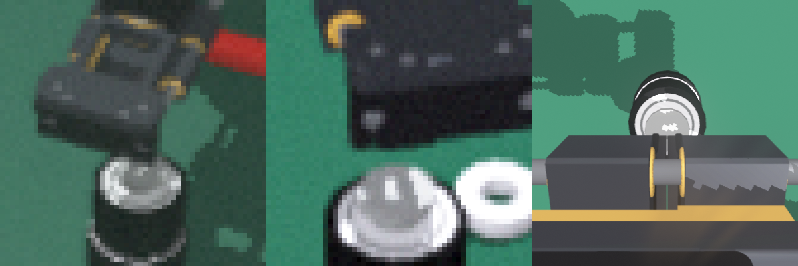

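The fingertips are above the short plug and the gripper body hides them in the side view. In the wrist crop the plug sits at about (666,120), in line with the fingers, so I can descend.

```bash
python3 -c "
from rig import robot
from h import *
o=robot.get_obs();print(o['position'],delta(o,(.538,.218,.094)))"
```

```text
[0.53836841 0.21624261 0.12140529] [ 0.03 -0.18  2.74]
```

Call:
play_rows(gripper=[1,1,1,1], delta_pos=[[0,-0.1,1],[0,-0.1,2],[0,-0.1,2.4],[0,-0.1,2.4]], turn=[[0,0,0],[0,0,0],[0,0,0],[0,0,0]])

```text
time: 3.0
position: [0.5369, 0.217, 0.096]
tool_rot: [0.978, 0.21, -0.001, -0.0]
ft_force: [-0.0, 0.4, -0.0]
grip_width: 0.0003
grip_force: 0.0
```

```bash
cat > avg.py <<'E'
from rig import robot
import numpy as np
P=[];F=[]
for i in range(8):
    robot.camera("wrist");o=robot.get_obs();P.append(o["position"]);F.append(o["ft_force"])
print(np.mean(P,0).round(4),np.std(P,0).round(4),np.mean(F,0).round(2),np.std(F,0).round(2),o["time"])
E
python3 avg.py
```

```text
[0.5374 0.2172 0.0967] [0.0001 0.     0.0002] [0.02 0.3  0.1 ] [0.48 0.45 0.36] 3.4
```

Call:
play_rows(gripper=[1,1,1,1,1,1,1,1,1,1,1,1], delta_pos=[[0,0,0.1],[0,0,0.2],[0,0,0.3],[0,0,0.4],[0,0,0.5],[0,0,0.6],[0,0,0.7],[0,0,0.8],[0,0,0.9],[0,0,1.0],[0,0,1.1],[0,0,1.2]], turn=[[0,0,0],[0,0,0],[0,0,0],[0,0,0],[0,0,0],[0,0,0],[0,0,0],[0,0,0],[0,0,0],[0,0,0],[0,0,0],[0,0,0]])

```text
time: 4.9
position: [0.5373, 0.2172, 0.0845]
tool_rot: [0.978, 0.21, 0.0, -0.0]
ft_force: [-1.1, -0.2, 5.0]
grip_width: 0.0007
grip_force: 2.3
```

Call:
play_rows(gripper=[1,1,1,1,1,1,1,1], delta_pos=[[0,0,0.1],[0,0,0.2],[0,0,0.3],[0,0,0.35],[0,0,0.4],[0,0,0.45],[0,0,0.5],[0,0,0.5]], turn=[[0,0,0],[0,0,0],[0,0,0],[0,0,0],[0,0,0],[0,0,0],[0,0,0],[0,0,0]])

```text
time: 5.9
position: [0.5373, 0.2172, 0.0804]
tool_rot: [0.978, 0.21, 0.0, 0.0]
ft_force: [-2.3, -0.2, 9.5]
grip_width: 0.0003
grip_force: 4.7
```

Call:
play_rows(gripper=[1,1,1], delta_pos=[[0,0,0.03],[0,0,0.06],[0,0,0.06]], turn=[[0,0,0],[0,0,0],[0,0,0]])

```text
time: 6.28
position: [0.5373, 0.2172, 0.0803]
tool_rot: [0.978, 0.21, 0.0, 0.0]
ft_force: [-2.9, -1.8, 12.5]
grip_width: 0.0006
grip_force: 6.4
```

Call:
play_rows(gripper=[1,1,1,1,1,1,1,1,1,1,1,1], delta_pos=[[0,0,-0.8],[0,0,-4],[0,0,-8],[-1,1,-9],[-4.5,4.7,-9],[-8.5,9,-9],[-12.5,13.2,-9],[-16,16.8,-9],[-16.9,17.8,-8],[-16.9,17.8,-6],[-16.9,17.8,-5],[-16.9,17.8,-5]], turn=[[0,0,0],[0,0,0],[0,0,0],[0,0,0],[0,0,0],[0,0,0],[0,0,0],[0,0,0],[0,0,0],[0,0,0],[0,0,0],[0,0,0]])

```text
time: 7.78
position: [0.4556, -0.0139, 0.1278]
tool_rot: [0.978, 0.211, -0.001, -0.001]
ft_force: [-0.3, -0.3, -0.7]
grip_width: 0.0007
grip_force: 0.0
```

```bash
python3 look.py a2
python3 - <<'E'
from rig import robot
from h import *
import cv2
o=robot.get_obs();print(o["position"],o["time"])
r=[]
for n in ("scene","side"):
    c=robot.camera(n);u,v=map(int,proj(c,np.array([.538,.218,.08])));w=20
    r.append(cv2.resize(c["color"][v-w:v+w,u-w:u+w,::-1],(266,266),interpolation=cv2.INTER_NEAREST))
cv2.imwrite("pics/b2.png",np.vstack([cv2.imread("pics/a2.png"),np.hstack(r+[r[0]*0])]))
E
```

```text
[ 0.45561018 -0.0138891   0.12780165] [-0.31433899 -0.34998115 -0.68349108]
scene 277.51807650152017 214.3858091028635
side 378.3840126246092 242.94203132758966
wrist 313.73866808724176 307.2082636818485
[ 0.45679479 -0.01416377  0.12912546] 7.925
```

View pics/b2.png

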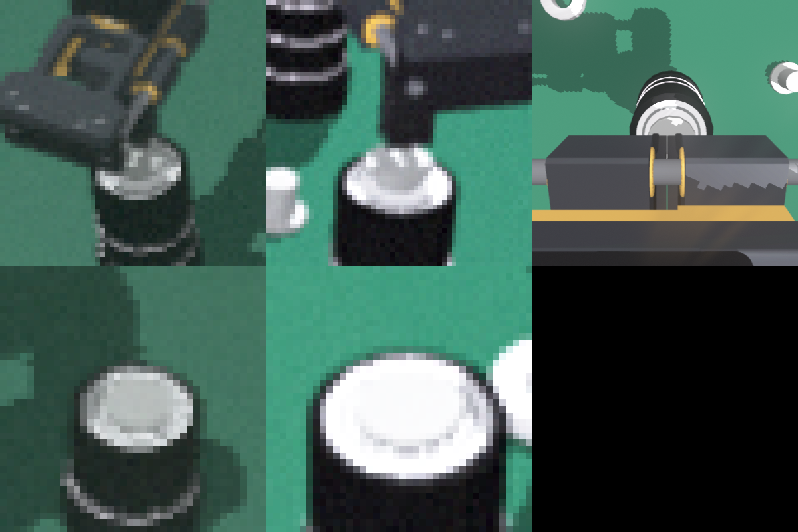

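The short plug's head now sits flat on its ring and the gearbox is upright. The wrist crop shows the middle plug at about (672,125), a few pixels right of the fingers, so I'll measure that offset.

Run:
```python
from rig import robot
from h import *
o=robot.get_obs();print(o["position"])
c=robot.camera("wrist")
for dx in (140,143): print(onplane(c,dx*400/266+113,125*400/266+80,.1135))
for X in ([.456,-.015,.1135],[.458,-.018,.1135]): print(proj(c,np.array(X)))
g=c["color"]
for r in (235,245,255,265): print(r,g[r,255:395:2,1].tolist())
```

```text
[ 0.4568864  -0.01432969  0.12938314]
[ 0.46901299 -0.01299748  0.1135    ]
[ 0.46984039 -0.01483331  0.1135    ]
(np.float64(315.6117742724029), np.float64(294.55148017386847))
(np.float64(323.45205019818656), np.float64(293.3332203462054))
235 [106, 106, 106, 106, 106, 106, 106, 173, 100, 44, 46, 47, 51, 51, 51, 52, 53, 53, 55, 55, 99, 252, 255, 255, 255, 255, 255, 255, 255, 255, 255, 255, 255, 255, 255, 255, 233, 237, 238, 237, 233, 233, 234, 236, 234, 191, 67, 69, 68, 68, 68, 67, 67, 67, 66, 63, 62, 216, 206, 159, 159, 159, 159, 159, 159, 159, 158, 158, 158, 159]
245 [157, 151, 106, 106, 106, 100, 46, 46, 49, 48, 50, 49, 51, 51, 211, 233, 233, 235, 233, 233, 220, 141, 139, 141, 154, 209, 229, 234, 234, 233, 232, 233, 236, 238, 236, 230, 232, 233, 235, 235, 230, 200, 138, 138, 140, 154, 220, 234, 233, 233, 232, 233, 194, 67, 67, 66, 65, 65, 62, 61, 127, 159, 160, 159, 159, 159, 158, 158, 158, 159]
255 [157, 156, 157, 156, 59, 47, 48, 48, 48, 50, 179, 234, 235, 232, 232, 171, 138, 138, 220, 230, 231, 233, 233, 233, 232, 231, 221, 189, 162, 156, 163, 222, 198, 181, 162, 159, 157, 154, 154, 156, 187, 234, 234, 233, 231, 231, 232, 234, 212, 141, 142, 221, 233, 233, 232, 231, 113, 63, 63, 62, 61, 59, 88, 159, 158, 158, 158, 157, 159, 158]
265 [157, 157, 119, 45, 47, 47, 47, 47, 211, 232, 233, 233, 202, 139, 160, 229, 231, 232, 231, 212, 153, 182, 182, 182, 182, 182, 182, 182, 183, 183, 182, 182, 182, 193, 238, 239, 182, 182, 194, 238, 251, 183, 182, 182, 183, 184, 166, 201, 231, 230, 230, 215, 141, 140, 220, 232, 232, 232, 174, 59, 59, 57, 56, 55, 146, 157, 158, 157, 158, 158]
```

Call:
play_rows(gripper=[1,1,1,1,1,1,1,1,1,1,1,1], delta_pos=[[0,0.2,0.5],[0,0.2,1.0],[0,0.2,1.1],[0,0.2,1.2],[0,0.2,1.3],[0,0.2,1.4],[0,0.2,1.5],[0,0.2,1.6],[0,0.2,1.7],[0,0.2,1.8],[0,0.2,1.9],[0,0.2,2.0]], turn=[[0,0,0],[0,0,0],[0,0,0],[0,0,0],[0,0,0],[0,0,0],[0,0,0],[0,0,0],[0,0,0],[0,0,0],[0,0,0],[0,0,0]])

```text
time: 9.57
position: [0.4573, -0.0164, 0.1089]
tool_rot: [0.978, 0.21, 0.0, 0.0]
ft_force: [-1.0, 0.1, 5.0]
grip_width: 0.0002
grip_force: 2.3
```

Call:
play_rows(gripper=[1,1,1,1,1,1,1,1], delta_pos=[[0,0,0.1],[0,0,0.2],[0,0,0.25],[0,0,0.3],[0,0,0.35],[0,0,0.4],[0,0,0.43],[0,0,0.43]], turn=[[0,0,0],[0,0,0],[0,0,0],[0,0,0],[0,0,0],[0,0,0],[0,0,0],[0,0,0]])

```text
time: 10.58
position: [0.4573, -0.0164, 0.1053]
tool_rot: [0.978, 0.21, 0.0, 0.0]
ft_force: [-1.8, 1.7, 10.7]
grip_width: 0.0008
grip_force: 5.5
```

Call:
play_rows(gripper=[1,1,1], delta_pos=[[0,0,0.03],[0,0,0.06],[0,0,0.06]], turn=[[0,0,0],[0,0,0],[0,0,0]])

```text
time: 10.95
position: [0.4573, -0.0164, 0.1053]
tool_rot: [0.978, 0.21, 0.0, 0.0]
ft_force: [-2.8, 0.2, 16.5]
grip_width: 0.0004
grip_force: 8.1
```

Call:
play_rows(gripper=[1,1,1,1,1,1,1,1,1,1,1,1], delta_pos=[[0,0,-0.8],[0,0,-4],[0,0,-8],[-0.2,2,-9],[-0.6,7,-9],[-1,12,-9],[-1.4,17,-9],[-1.8,22,-9],[-1.9,25,-8],[-1.9,25,-6],[-1.9,25,-5],[-1.9,25,-5]], turn=[[0,0,0],[0,0,0],[0,0,0],[0,0,0],[0,0,0],[0,0,0],[0,0,0],[0,0,0],[0,0,0],[0,0,0],[0,0,0],[0,0,0]])

```text
time: 12.45
position: [0.5417, -0.2518, 0.1524]
tool_rot: [0.978, 0.21, -0.001, -0.001]
ft_force: [-0.1, -0.2, 0.1]
grip_width: 0.0002
grip_force: 0.0
```

```bash
python3 avg.py; python3 look.py a3
python3 - <<'E'
from rig import robot
from h import *
import cv2
o=robot.get_obs();print(o["position"],o["time"])
c=robot.camera("wrist");g=c["color"];print(proj(c,np.array([.5425,-.2515,.1385])),proj(c,np.array([.5435,-.2537,.1385])),proj(c,o["position"]))
for r in (250,258,265):
    x=np.where(g[r,230:410].mean(1)>170)[0]+230;print(r,x.min(),x.max())
r=[]
for n in ("scene","side"):
    c=robot.camera(n);u,v=map(int,proj(c,np.array([.457,-.016,.105])));w=20
    r.append(cv2.resize(c["color"][v-w:v+w,u-w:u+w,::-1],(266,266),interpolation=cv2.INTER_NEAREST))
cv2.imwrite("pics/b3.png",np.vstack([cv2.imread("pics/a3.png"),np.hstack(r+[r[0]*0])]))
E
```

```text
[ 0.543  -0.252   0.1545] [0.0003 0.0001 0.0005] [-0.22 -0.07 -0.03] [0.43 0.27 0.35] 12.85
[ 0.54301469 -0.25205498  0.15467914] [-0.21312245  0.16501849  0.18042605]
scene 228.37558509511229 273.85336613582814
side 358.36513522568407 186.5001231857193
wrist 315.25636560203526 306.40350271437933
[ 0.54281822 -0.25205093  0.15435256] 13.0
(np.float64(313.64367515773415), np.float64(292.4950930002547)) (np.float64(318.97331536569897), np.float64(292.4763647929924)) (np.float64(315.09201980581867), np.float64(306.4724631609636))
250 275 363
258 271 368
265 268 370
```

View pics/b3.png

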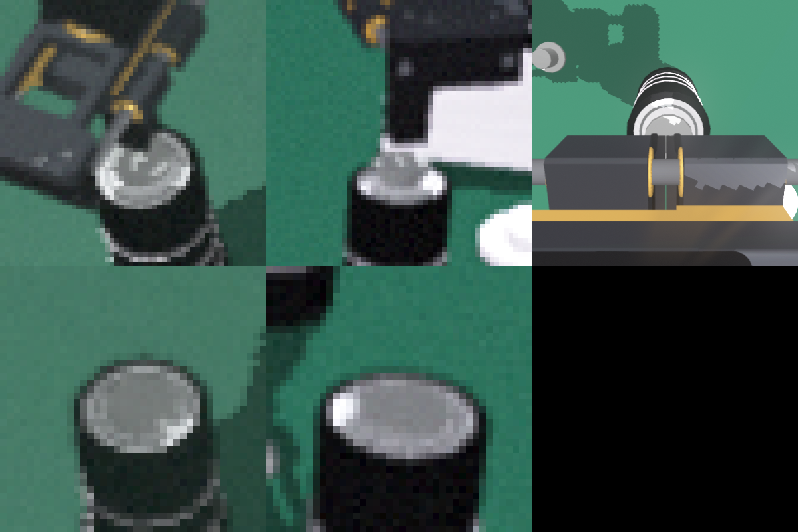

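The middle plug is home and its gearbox is upright. The tall gearbox's ring is centred at u≈319 against about 315 for the TCP, so I'll shift +1 mm along tool y and descend.

Call:
play_rows(gripper=[1,1,1,1,1,1,1,1,1,1,1,1], delta_pos=[[0,0.1,0.5],[0,0.1,1.0],[0,0.1,1.1],[0,0.1,1.2],[0,0.1,1.3],[0,0.1,1.4],[0,0.1,1.5],[0,0.1,1.6],[0,0.1,1.7],[0,0.1,1.8],[0,0.1,1.9],[0,0.1,2.0]], turn=[[0,0,0],[0,0,0],[0,0,0],[0,0,0],[0,0,0],[0,0,0],[0,0,0],[0,0,0],[0,0,0],[0,0,0],[0,0,0],[0,0,0]])

```text
time: 14.65
position: [0.5432, -0.2531, 0.1341]
tool_rot: [0.978, 0.21, 0.0, 0.0]
ft_force: [-0.9, 0.6, 4.8]
grip_width: 0.0003
grip_force: 2.3
```

Call:
play_rows(gripper=[1,1,1,1,1,1,1,1], delta_pos=[[0,0,0.1],[0,0,0.2],[0,0,0.25],[0,0,0.3],[0,0,0.35],[0,0,0.4],[0,0,0.44],[0,0,0.44]], turn=[[0,0,0],[0,0,0],[0,0,0],[0,0,0],[0,0,0],[0,0,0],[0,0,0],[0,0,0]])

```text
time: 15.65
position: [0.5432, -0.253, 0.1304]
tool_rot: [0.978, 0.21, 0.0, 0.0]
ft_force: [-2.4, 0.9, 7.5]
grip_width: 0.0008
grip_force: 4.1
```

Call:
play_rows(gripper=[1,1,1,1], delta_pos=[[0,0,0.04],[0,0,0.08],[0,0,0.1],[0,0,0.1]], turn=[[0,0,0],[0,0,0],[0,0,0],[0,0,0]])

```text
time: 16.15
position: [0.5432, -0.2531, 0.1303]
tool_rot: [0.978, 0.21, 0.0, 0.0]
ft_force: [-3.0, 2.1, 13.6]
grip_width: 0.0008
grip_force: 6.6
```

Call:
play_rows(gripper=[1,1,1,1,1,1,1,1], delta_pos=[[0,0,-0.8],[0,0,-4],[0,0,-8],[-3,3,-10],[-7,7,-10],[-11,11,-10],[-14,14,-10],[-14,14,-10]], turn=[[0,0,0],[0,0,0],[0,0,0],[0,0,0],[0,0,0],[0,0,0],[0,0,0],[0,0,0]])

```text
time: 17.15
position: [0.4715, -0.4416, 0.2277]
tool_rot: [0.978, 0.208, -0.0, 0.0]
ft_force: [0.3, -0.4, 0.6]
grip_width: 0.0006
grip_force: 0.0
```

```bash
python3 - <<'E'
from rig import robot
from h import *
import cv2
c=robot.camera("scene");d=robot.camera("side");R=[]
for k in (c,d):
    r=[]
    for X in ((.538,.218,.08),(.457,-.016,.105),(.543,-.253,.13)):
        u,v=map(int,proj(k,np.array(X)));w=20
        r.append(cv2.resize(k["color"][v-w:v+w,u-w:u+w,::-1],(260,260),interpolation=cv2.INTER_NEAREST))
    R.append(np.hstack(r))
cv2.imwrite("pics/f.png",np.vstack(R))
E
python3 avg.py
```

```text
[ 0.4735 -0.437   0.2285] [0.0002 0.0003 0.0003] [0.12 0.23 0.13] [0.5  0.19 0.78] 17.65
```

View pics/f.png

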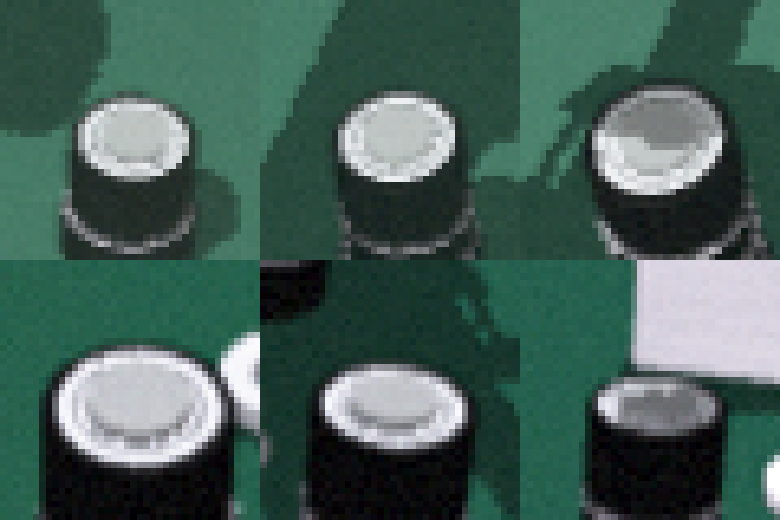

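All three plug heads lie flat on their rings and all three gearboxes are upright where they started. The arm is clear, so I'm handing in.

```bash
python3 -c "
from rig import robot
print(robot.hand_in())"
```

```text
the job is handed in; nothing more can be done
None
```

I pressed all three dust plugs fully home in order (short, middle, tall), reading at most about 17 N of downward push at each stop, lifted clear after each, and handed the job in at about 18 s; the judge's result was not shown.

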